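# Burnish two faces of a copper casket on a sprung bar

## Robot

A 6-joint arm with a two-finger parallel gripper is mounted at the origin on the work surface. World frame = base frame: x ahead of the robot, y to its left, z up, the work surface at z = 0. Lengths are in m, angles in rad, forces in N, time in s.
With the tool pointing down it reaches from about 0.425 to 0.925 m from the base axis. Payload 12.5 kg.
Tool frame: the origin (TCP) lies at the very end of the fingers, on their centre line; the grasp point (between the pads) lies 19 mm behind it (manip.grasp_offset is the z of the grasp point in the tool frame, in m); z points along the fingers, y is the direction in which the jaws open and shut (so a half turn about z gives the same grasp; the last joint's range is limited). The gripper opens to 85 mm and grips with 20 to 120 N. Pads are 22 mm wide; open, the fingers measure 114 mm over their backs; the gripper's body (76 mm by 85 mm) begins 54 mm behind the grasp point. The pads swing forward as they close: fully open they stand 13 mm farther back than shut.
Start: joints at [1.201, 0.491, 1.559, -0, 1.092, -0.106], TCP at [0.163, 0.603, 0.231] pointing down, gripper open.
Joint ranges: [-3.1, 3.1], [-0.84, 2.19], [0.05, 2.79], [-1.13, 4.28], [0.06, 2.93], [-2.69, 2.69]. Speed limits (rad/s): [2.22, 2.22, 2.79, 3.14, 3.14, 3.14].

## Interface

Orientations are given as a rotation vector (axis times angle).
In Python, from workcell import manip gives the robot as it stands. Calls block until the motion is done:
- manip.move_ptp(position, orientation): joint-space move of the TCP to a pose.
- manip.line_to(position, v=0.15, attitude=None, threshold=None): straight line of the TCP; attitude=None keeps the orientation; v is the mean speed in m/s. With threshold (N) it stops when the force on the tool has changed by that much, and returns True; else False.
- manip.movej(angles): joint-space move.
- manip.grip(opening, newtons=None): finger opening in m; newtons is the grip in N (None keeps the last); returns when the fingers have stopped.
- manip.wait(seconds).
- manip.inverse_kinematics(position, orientation): joint angles nearest the present ones, or None.
- manip.get_state(): the state.
- manip.capture(name): name is "scene" or "top" or "wrist"; returns a dict with "image" (420x560x3 uint8, red, green, blue), "fx", "fy", "cx", "cy" (pixels), "D" ([k1, k2, p1, p2, k3] as OpenCV has them; the pictures are not rectified), "view" (4x4, takes a point from world to camera coordinates); the wrist camera has in their place "mount" (4x4, takes a point from camera to tool coordinates, whose origin is the TCP and whose axes are the flange's). Camera axes: x right, y down, z forward; pixel columns grow to the right and rows downward; lengths in m; the calibration is good to about 2 mm. A picture is of the moment at which its call begins: read the wrist's pose just before it. There is no depth.
A pose or a line that the arm cannot do raises manip.MotionError and nothing moves.
- manip.close_job(): hands the job in, once; it reports no verdict.
The state is a dict: "clock": time; "joints": joint angles; "joint_vel": joint speeds; "effort": joint torques, N m; "ee_pos": TCP position; "orientation": TCP orientation; "contact_force": force on the tool from outside, world axes, zero at the start; "moment": the same for the moment, N m; "width": finger opening in m.
Only numpy, scipy, OpenCV 4.12 (cv2) and the standard library are available. Lean on these libraries where they do the work, as an engineer would, in place of code of your own. Each camera call takes 0.05 s, during which the arm holds its last target. There are 200 camera calls.

## Task

Burnish the open copper casket on the sprung steel bar: press its base flat on the bar so the springs clearly give, without driving the bar down to its stop, and draw it under that pressure from the end block to the open end; then turn the casket a quarter and give its plain long side (the one opposite the hinge) the same pass in the same direction. Finally set the casket gently down on its base, mouth up, well inside the firing plate, and leave everything else on the bench where it is.

Things in the scene. Friction and masses are not known exactly. Their poses are not given: they have to be found in the camera images.
- casket_center (a point): Centre, half-way up, of the loose casket: an open-topped box of bare copper, 56 mm along its x, 70 mm along its y, 60 mm high (z; starts mouth up), walls and floor 4 mm, about 0.35 kg (varies by a quarter). Its two flat end faces, 56 mm apart at +-28 mm along x, are good to grip
- casket_base (a point): Centre of the casket's flat underside, 30 mm below casket_center; axes as casket_center
- casket_plain (a point): Centre of the plain long side (56 x 60 mm), 35 mm along +y from casket_center; axes as casket_center, so the casket's +y points straight out of this face
- casket: The same casket; origin at the centre of its underside, z towards the mouth. Three hinge knuckles, 9 mm thick, run along x on the outside of the long side at -y, 54 mm above the base, standing out 8.5 mm. The opposite long side, at +y, is the plain side
- bar_top (a point): Centre of the flat top of the burnishing bar: polished steel, 140 mm long (x), 40 mm wide (y), level, its top 70 mm above the bench at rest. This point sinks with the bar; z up, x towards the open end
- burnisher: The whole burnishing fixture: the bar over a grey base 200 x 90 mm fixed to the bench, with a grey end block (16 mm thick, its top 8 mm above the bar) at the -x end, 76 mm from the bar's centre; the +x end is the open end. Origin under the base's centre, on the bench
- bar (a joint): How far the bar is pressed down (m): 0 at rest, 0.008 on its bottom stop. It sinks straight down, never tilts; it starts to move at about 2.5 N and takes about 2.5 N more for each mm (about 15 N at 5 mm). A pass with more than 2.5 mm counts as pressed; more than 7.4 mm is the stop
- plate_top (a point): Centre of the top of the firing plate: flat square dark steel plate, 140 x 140 mm, its top 10 mm above the bench, fixed; x and y along its edges
- jar_a: Bystander: low pigment jar, 46 mm across, 42 mm high; origin at its underside
- jar_b: Bystander: second low pigment jar, 46 mm across, 42 mm high; origin at its underside
- spatula: Bystander: spatula lying flat, 170 mm long along its x
- brush: Bystander: brush lying flat, 170 mm long along its x
- trivet: Bystander: three-armed steel trivet, about 100 mm across, 18 mm high; origin under its centre
Not all that is in view belongs to the job. What is meant by the casket is not blue, and is the larger of those in its own colour.

How it is judged:
By the outcome, as a careful person would: the job done as asked, in the order asked, and still so for the second after the job is handed in, with the robot touching nothing.
It also fails if it takes over 72 s, if anything falls off the work surface, if the arm or the gripper's body presses on something with over 40 N, if the wrist force passes 120 N, or if a joint passes its speed limit or range.

## Working session

There is one attempt and no reset: what is moved stays moved. The work goes in short steps, each a Python script; the robot and the scene stay as the last script left them, time stands still between calls to the robot, and variables do not carry over. Pictures are saved under pics/ and viewed, about 8 in all and at most 12, crops included, and the job is handed in when it is done.

```bash
mkdir -p pics; ls; python3 - <<'E'
from workcell import manip
import cv2,numpy as np,pickle
d={}
for n in("scene","top"):
    c=manip.capture(n);d[n]=c
    cv2.imwrite(f"pics/{n}0.png",c["image"][:,:,::-1])
    print(n,c["fx"],c["fy"],c["cx"],c["cy"],c["D"]);print(np.round(c["view"],3))
s=manip.get_state();d["s"]=s
c=manip.capture("wrist");d["wrist"]=c
cv2.imwrite("pics/wrist0.png",c["image"][:,:,::-1])
print(np.round(c["mount"],3),s,manip.grasp_offset)
pickle.dump(d,open("cap0.pkl","wb"))
E
```

```text
pics
scene 512.450090241622 512.450090241622 283.93386535513315 217.83270247493158 [-0.04196906  0.          0.          0.          0.        ]
[[ 0.661  0.751  0.004 -0.371]
 [ 0.661 -0.579 -0.478 -0.365]
 [-0.356  0.318 -0.878  1.345]
 [ 0.     0.     0.     1.   ]]
top 381.86749507560313 381.86749507560313 277.8769801027935 209.4147820399099 [-0.048743  0.        0.        0.        0.      ]
[[-0.025 -0.999  0.035 -0.008]
 [-0.994  0.021 -0.106  0.593]
 [ 0.106 -0.037 -0.994  0.909]
 [ 0.     0.     0.     1.   ]]
[[-0.002 -0.956 -0.293  0.076]
 [ 1.    -0.002 -0.001  0.   ]
 [ 0.001 -0.293  0.956 -0.142]
 [ 0.     0.     0.     1.   ]] {'clock': 0.1, 'joints': array([ 1.20141549e+00,  4.91538833e-01,  1.55940368e+00,  1.98125472e-05,
        1.09167981e+00, -1.05624210e-01]), 'joint_vel': array([-8.80584093e-04,  8.03675938e-05, -4.27772723e-06, -4.22381146e-04,
        2.42882703e-03,  9.81710878e-04]), 'effort': array([ 2.93252495e-03, -6.19454241e+01, -2.62023479e+01, -1.19296624e-04,
        2.97133447e-03,  2.90149148e-05]), 'ee_pos': array([0.16285937, 0.60320274, 0.23075637]), 'orientation': array([-4.13088128e-01, -3.11405375e+00,  1.56537829e-03]), 'contact_force': array([ 0.14472919, -0.64690139, -0.04489916]), 'moment': array([-0.0090488 ,  0.0178325 ,  0.02462858]), 'width': 0.0852752994656691} -0.0187
```

View pics/scene0.png

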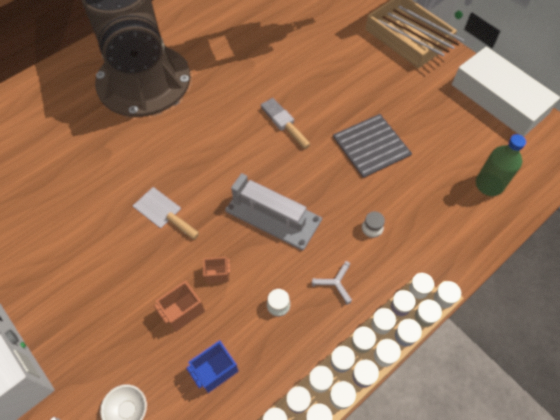

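View pics/top0.png

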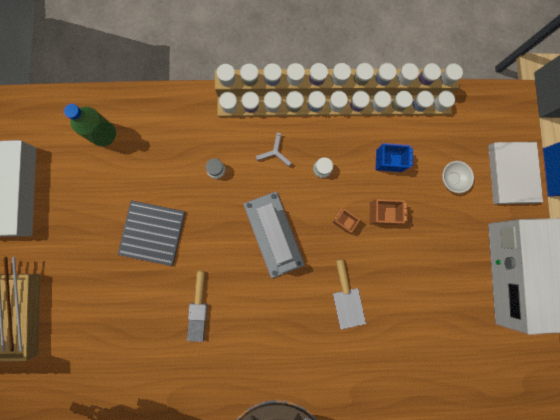

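The scene shows two copper boxes: one at scene (180,305) / top (389,212), and a smaller one at scene (216,271) / top (347,221). There is also a blue box at scene (212,367). The larger copper box fits the description. The bar is at top (273,235) and the plate at (152,233). Next I'll enlarge the boxes and the bar.

```bash
python3 - <<'E'
import cv2,numpy as np
s=cv2.imread("pics/scene0.png");t=cv2.imread("pics/top0.png")
R=lambda im,x,y,w,h,k:cv2.resize(im[y:y+h,x:x+w],None,fx=k,fy=k,interpolation=cv2.INTER_CUBIC)
a=R(s,140,250,100,100,4);b=R(t,325,180,100,75,4)
cv2.imwrite("pics/c1.png",np.hstack([a,np.vstack([b,np.zeros((100,400,3),np.uint8)])]))
a=R(s,215,165,120,90,3.3333);b=R(t,235,185,75,100,4);h=cv2.resize(R(s,325,105,100,75,4),(400,300))
g=np.zeros((600,800,3),np.uint8);g[:300,:400]=a;g[300:,:400]=h;g[:400,400:700]=b
cv2.imwrite("pics/c2.png",g)
E
```

```text
(no output)
```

View pics/c1.png

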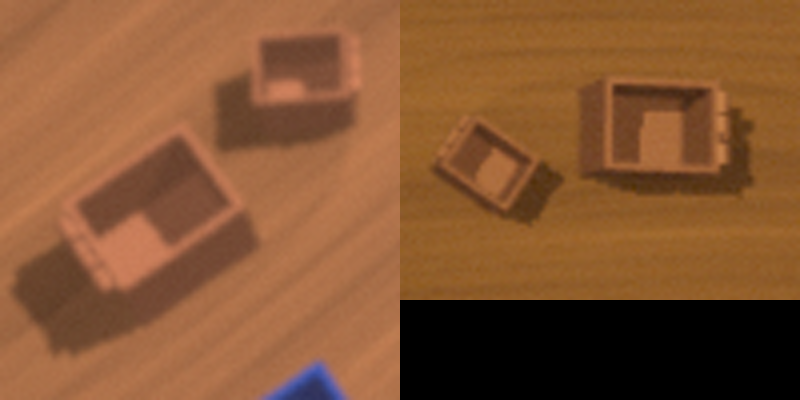

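View pics/c2.png

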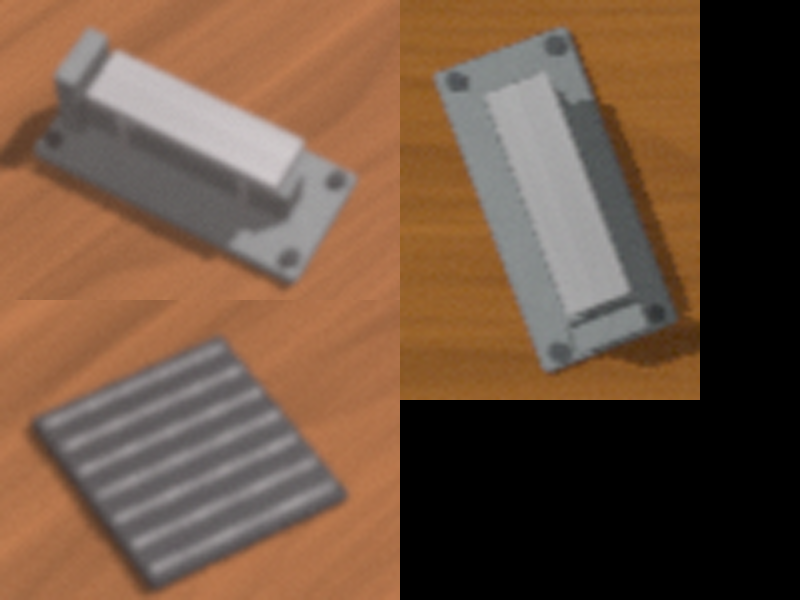

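The crops confirm the larger copper box (scene (180,305), top (389,212)). Its hinge knuckles face world -y, so the plain side faces world +y. The end block is at the bar's end nearer the robot. Next I triangulate.

```bash
cat > h.py <<'E'
import numpy as np,cv2,pickle
from scipy.spatial.transform import Rotation as R
def K(c): return np.array([[c["fx"],0,c["cx"]],[0,c["fy"],c["cy"]],[0,0,1.]])
def ray(c,p,V=None):
    n=cv2.undistortPoints(np.array(p,float).reshape(-1,1,2),K(c),np.array(c["D"])).reshape(-1,2)
    return n
def tri(cs,Vs,ps):
    return np.array([(lambda X:X[:3]/X[3])(cv2.triangulatePoints(Vs[0][:3],Vs[1][:3],ray(cs[0],a).T,ray(cs[1],b).T)[:,0]) for a,b in zip(*ps)])
def proj(c,V,X):
    return cv2.projectPoints(np.array(X,float),cv2.Rodrigues(V[:3,:3])[0],V[:3,3],K(c),np.array(c["D"]))[0].reshape(-1,2)
E
python3 - <<'E'
from h import *
d=pickle.load(open("cap0.pkl","rb"));s,t=d["scene"],d["top"]
f=lambda L,ox,oy,k,qx=0,qy=0:[((x-qx+.5)/k-.5+ox,(y-qy+.5)/k-.5+oy) for x,y in L]
# casket rim: left-hinge A(scene left)= top BR ; scene order: left,top,right,bottom
def show(n,a,b):
    P=tri((s,t),(s["view"],t["view"]),(a,b)); print(n,np.round(P*1e3).astype(int).tolist(),"mean",np.round(P.mean(0)*1e3,1), "edges",np.round(np.linalg.norm(P-np.roll(P,-1,0),axis=1)*1e3))
    for c,p in((s,a),(t,b)): print("  rms px",np.round(np.abs(proj(c,c["view"],P)-p).max(),2))
show("casket",f([(62,212),(183,125),(245,205),(113,290)],140,250,4),f([(717,173),(602,172),(605,80),(722,80)],325,180,4,400))
show("bar",f([(115,50),(303,140),(283,188),(87,93)],215,165,10/3),f([(632,290),(545,70),(485,96),(570,318)],235,185,4,400)) 
show("plate",f([(33,422),(223,338),(345,492),(153,590)],325,105,4,0,300),[(174,265),(120,253),(131,201),(185,208)])
E
```

```text
casket [[552, -328, 49], [554, -257, 50], [610, -259, 56], [607, -331, 62]] mean [ 580.8 -293.8   54.2] edges [72. 56. 72. 56.]
  rms px 0.63
  rms px 0.39
bar [[484, -40, 119], [607, 4, 117], [594, 27, 12], [454, -24, 14]] mean [534.8  -8.1  65.4] edges [131. 108. 149. 111.]
  rms px 4.87
  rms px 3.52
plate [[465, 241, 9], [497, 374, 12], [626, 348, 7], [603, 209, 14]] mean [547.6 292.9  10.7] edges [137. 131. 142. 142.]
  rms px 1.33
  rms px 1.06
```

```bash
cat >> h.py <<'E'
from scipy.optimize import least_squares
def fit(cs,Vs,ps,loc,x0,w=None):
    """ps: pixel lists per view for local pts loc (z relative); solve X,Y,Z,yaw"""
    def res(q):
        W=R.from_euler('z',q[3]).apply(loc)+q[:3]
        return np.concatenate([(proj(c,V,W[m])-p[m]).ravel() for c,V,p,m in((c,V,np.array(p,float),~np.isnan(np.array(p,float)[:,0])) for c,V,p in zip(cs,Vs,ps))])
    r=least_squares(res,x0); return r.x,np.sqrt(np.mean(r.fun**2)),np.abs(r.fun).max()
def Rc(x,z):  # orientation from x-dir... columns x, z x x, z
    return np.column_stack([x,np.cross(z,x),z])
E
python3 - <<'E'
from h import *
from workcell import manip
d=pickle.load(open("cap0.pkl","rb"));s,t=d["scene"],d["top"]
f=lambda L,ox,oy,k,qx=0,qy=0:[((x-qx+.5)/k-.5+ox,(y-qy+.5)/k-.5+oy) for x,y in L]
C=lambda a,b:np.array([[x*a/2,y*b/2,0] for x,y in((-1,-1),(-1,1),(1,1),(1,-1))])
V=(s["view"],t["view"])
print("casket",fit((s,t),V,(f([(62,212),(183,125),(245,205),(113,290)],140,250,4),f([(717,173),(602,172),(605,80),(722,80)],325,180,4,400)),C(.056,.070),[.58,-.29,.06,0]))
print("bar",fit((s,t),V,(f([(87,93),(115,50),(303,140),(283,188)],215,165,10/3),f([(632,290),(570,318),(485,96),(545,70)],235,185,4,400)),C(.14,.04),[.53,0,.07,.3]))
print("plate",fit((s,t),V,(f([(33,422),(223,338),(345,492),(153,590)],325,105,4,0,300),[(174,265),(120,253),(131,201),(185,208)]),C(.14,.14),[.55,.29,.01,-.2]))
# feasibility: straddle option & along option
b=np.radians(20);X=np.array([np.cos(b),np.sin(b),0]);Y=np.array([-np.sin(b),np.cos(b),0]);Z=np.array([0,0,1.])
ctr=np.array([.54,0,.07])
def ik(p,ax,u):
    for sg in(1,-1):
        M=np.column_stack([np.cross(sg*ax,-u),sg*ax,-u]); q=manip.inverse_kinematics(p-u*.0187,R.from_matrix(M).as_rotvec())
        print("   ",None if q is None else np.round(q,2))
for name,cx in(("straddle",Y),("straddle-",-Y),("along",X),("along-",-X)):
  for td in(15,30,45):
    tt=np.radians(td);print(name,td)
    # pass1: casket z=Z,x=cx,y=Zxcx ; pass2: y=-Z
    y1=np.cross(Z,cx);u1=-y1*np.sin(tt)+Z*np.cos(tt); z2=np.cross(cx,-Z);u2=Z*np.sin(tt)+z2*np.cos(tt)
    for sx in(-.04,.04):
        ik(ctr+X*sx+Z*.03,cx,u1); ik(ctr+X*sx+Z*.035,cx,u2)
E
```

```text
casket (array([ 0.58089867, -0.29387603,  0.05437659, -0.0600648 ]), np.float64(0.8651107412531385), np.float64(1.7981319705085355))
bar (array([ 0.53517485, -0.00842179,  0.06722936,  0.35186275]), np.float64(0.7733242009936314), np.float64(2.1389932967032337))
plate (array([ 0.54723688,  0.29371267,  0.00865815, -0.20777343]), np.float64(1.09194340609822), np.float64(2.1793076834608485))
straddle 15
    [-0.11  0.61  1.87 -0.14  0.91 -1.92]
    [-0.11  0.61  1.87 -0.14  0.91  1.22]
    [-0.53  0.95  2.54  2.3   1.54  1.3 ]
    [-0.53  0.95  2.54  2.3   1.54 -1.84]
    [-0.05  0.69  1.67 -0.12  1.03 -1.9 ]
    [-0.05  0.69  1.67 -0.12  1.03  1.25]
    [-0.36  0.88  2.38  2.45  1.4   1.49]
    [-0.36  0.88  2.38  2.45  1.4  -1.65]
straddle 30
    [-0.06  0.7   1.74 -0.22  1.2  -1.85]
    [-0.06  0.7   1.74 -0.22  1.2   1.29]
    [-0.47  0.75  2.5   2.36  1.12  1.49]
    [-0.47  0.75  2.5   2.36  1.12 -1.65]
    [-0.02  0.78  1.53 -0.19  1.33 -1.85]
    [-0.02  0.78  1.53 -0.19  1.33  1.29]
    [-0.32  0.72  2.33  2.44  0.98  1.64]
    [-0.32  0.72  2.33  2.44  0.98 -1.5 ]
straddle 45
[... 2129 characters left out ...]
1.25]
    None
    [ 0.01  0.61  1.86 -0.43  0.62  0.01]
    [-0.39  0.97  1.57  0.8   1.73  2.01]
    [-0.39  0.97  1.57  0.8   1.73 -1.13]
along- 30
    [ 0.07  0.57  2.09 -1.05  0.59 -2.49]
    [ 0.07  0.57  2.09 -1.05  0.59  0.65]
    [-0.45  0.82  1.78  0.65  1.47  1.94]
    [-0.45  0.82  1.78  0.65  1.47 -1.2 ]
    [ 0.11  0.64  1.9  -0.89  0.67 -2.65]
    [ 0.11  0.64  1.9  -0.89  0.67  0.49]
    [-0.37  0.87  1.61  0.71  1.53  2.05]
    [-0.37  0.87  1.61  0.71  1.53 -1.09]
along- 45
    None
    None
    [-0.41  0.72  1.83  0.57  1.25  2.01]
    [-0.41  0.72  1.83  0.57  1.25 -1.13]
    None
    None
    [-0.32  0.78  1.65  0.61  1.32  2.12]
    [-0.32  0.78  1.65  0.61  1.32 -1.02]
```

```bash
python3 - <<'E'
from h import *
from workcell import manip
d=[]
def snap(n):
    s=manip.get_state();c=manip.capture("wrist");T=np.eye(4);T[:3,:3]=R.from_rotvec(s["orientation"]).as_matrix();T[:3,3]=s["ee_pos"]
    c["V"]=np.linalg.inv(T@c["mount"]);d.append(c)
o=R.from_matrix(np.column_stack([[-1,0,0],[0,1,0],[0,0,-1]])).as_rotvec()
o2=R.from_matrix(np.column_stack([[0,-1,0],[-1,0,0],[0,0,-1]])).as_rotvec()
for p,oo in(((.53,.05,.25),o),((.53,-.05,.25),o),((.57,-.28,.23),o),((.58,-.28,.23),o2)):
    manip.move_ptp(p,oo);snap(0)
s=manip.get_state();print(s["clock"],np.round(s["joints"],2),d[0]["fx"])
pickle.dump(d,open("cap1.pkl","wb"))
for i in(0,2): cv2.imwrite(f"pics/w{i}.png",cv2.resize(np.hstack([d[i]["image"],d[i+1]["image"]])[:,:,::-1],(800,300),interpolation=cv2.INTER_AREA))
cv2.imwrite("pics/w.png",np.vstack([cv2.imread("pics/w0.png"),cv2.imread("pics/w2.png")]))
E
```

```text
8.0417 [-0.55  0.52  1.51  0.    1.11  2.59] 299.9039250186109
```

View pics/w.png

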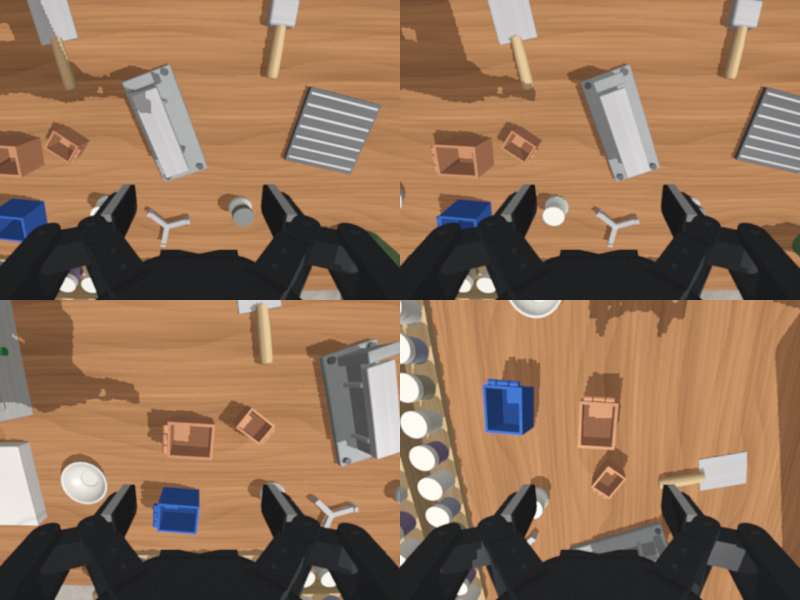

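Wrist views: casket at display (188,438) and (598,422), bar at (162,122) and (620,122), with the hinge side confirmed. I'll crop these for the corners.

```bash
python3 - <<'E'
from h import *
d=pickle.load(open("cap1.pkl","rb"))
g=np.zeros((600,800,3),np.uint8)
for i,(x,y,w,h,k,X,Y) in enumerate([(165,80,130,180,20/9,0,200),(250,80,130,180,20/9,300,200),(223,160,80,60,4,0,0),(240,140,80,80,2.5,600,0)]):
    pass
def cr(i,x,y,w,h,k): return cv2.resize(d[i]["image"][y:y+h,x:x+w,::-1],None,fx=k,fy=k,interpolation=cv2.INTER_CUBIC)
g[:300,:400]=cr(2,223,162,80,60,5); g[300:,:400]=np.rot90(cr(3,252,135,60,80,5)) 
g[:300,400:]=np.rot90(cr(0,165,85,120,160,2.5)); g[300:,400:]=np.rot90(cr(1,250,85,120,160,2.5))
cv2.imwrite("pics/c3.png",g)
E
```

```text
(no output)
```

View pics/c3.png

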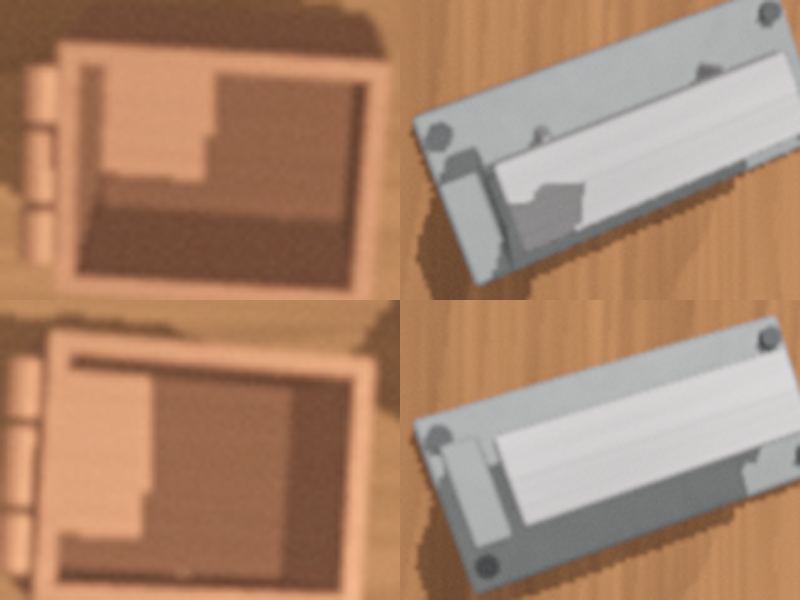

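```bash
cat > fits.py <<'E'
from h import *
d=pickle.load(open("cap1.pkl","rb"));d0=pickle.load(open("cap0.pkl","rb"));s,t=d0["scene"],d0["top"]
n=(np.nan,np.nan)
C=lambda a,b:np.array([[x*a/2,y*b/2,0] for x,y in((-1,-1),(-1,1),(1,1),(1,-1))])
f=lambda L,ox,oy,k,qx=0,qy=0:[((x-qx+.5)/k-.5+ox,(y-qy+.5)/k-.5+oy) for x,y in L]
r=lambda L,ox,oy,k,qx,qy,w:[(n if np.isnan(x) else ((w-1-(y-qy)+.5)/k-.5+ox,(x-qx+.5)/k-.5+oy)) for x,y in L]
a=f([(58,40),(388,62),(373,300),(58,285)],223,162,5)
b=r([(48,330),(378,357),n,(33,600)],252,135,5,0,300,300)
c0=f([(62,212),(183,125),(245,205),(113,290)],140,250,4);c1=f([(717,173),(602,172),(605,80),(722,80)],325,180,4,400)
print("casket wrist",fit(d[2:4],[x["V"] for x in d[2:4]],(a,b),C(.056,.07),[.58,-.29,.06,0]))
print("casket all",fit(d[2:4]+[s,t],[x["V"] for x in d[2:4]]+[s["view"],t["view"]],(a,b,c0,c1),C(.056,.07),[.58,-.29,.06,0]))
a=r([(525,250),(497,163),(785,52),n],165,85,2.5,400,0,300)
b=r([(527,525),(497,437),(777,349),n],250,85,2.5,400,300,300)
c0=f([(87,93),(115,50),(303,140),(283,188)],215,165,10/3);c1=f([(632,290),(570,318),(485,96),(545,70)],235,185,4,400)
print("bar wrist",fit(d[:2],[x["V"] for x in d[:2]],(a,b),C(.14,.04),[.53,0,.07,.35]))
print("bar all",fit(d[:2]+[s,t],[x["V"] for x in d[:2]]+[s["view"],t["view"]],(a,b,c0,c1),C(.14,.04),[.53,0,.07,.35]))
E
python3 fits.py
```

```text
casket wrist (array([ 0.58069223, -0.29091442,  0.05772829, -0.05791728]), np.float64(0.5898936417788573), np.float64(1.2580507289179934))
casket all (array([ 0.58091688, -0.2915145 ,  0.05701868, -0.06006211]), np.float64(0.9829001526215375), np.float64(2.838732716041477))
bar wrist (array([ 0.53569972, -0.00779392,  0.06257863,  0.33422023]), np.float64(0.8980538931251887), np.float64(2.141021859973108))
bar all (array([ 0.53524074, -0.00768708,  0.06454186,  0.3385624 ]), np.float64(0.9296441657756159), np.float64(2.2922958513425726))
```

```bash
cat >> h.py <<'E'
T=np.radians(12);G=np.array([0,-.006,.002]);U=np.array([0,-np.sin(T),np.cos(T)])
M0=np.column_stack([np.cross([1,0,0],-U),[1,0,0],-U])  # tool axes in casket frame (sg=+1)
def tool(c,Rk):
    return np.array(c)+Rk@(G-.0187*U), R.from_matrix(Rk@M0).as_rotvec()
Rz=lambda a:R.from_euler('z',a).as_matrix()
BAR=np.array([.5355,-.0078,0]);BY=.34;BX=Rz(BY)[:,0]
R1=Rz(BY-np.pi/2)                       # pass1: casket x=-Ybar, z up
R2=np.column_stack([-Rz(BY)[:,1],[0,0,-1.],Rz(BY)[:,0]])  # pass2: y down, z=+Xbar
def st(m,tag=""):
    s=m.get_state();print(tag,"t%.1f"%s["clock"],"q",np.round(s["joints"],2),"p",np.round(s["ee_pos"],4),"F",np.round(s["contact_force"],1),"w%.4f"%s["width"]);return s
E
python3 - <<'E'
from h import *
from workcell import manip as m
c=np.array([.581,-.2915,.030]);Rk=Rz(-.059)
assert np.isclose(np.linalg.det(R2),1)
p,o=tool(c,Rk);u=Rk@U
m.move_ptp(p+.10*u,o);st(m,"pre")
m.line_to(p,v=.08);st(m,"at")
m.grip(.03,80);st(m,"grip")
m.line_to(p+[0,0,.14],v=.12);st(m,"lift")
im=m.capture("scene")["image"];w=m.capture("wrist")["image"]
cv2.imwrite("pics/g1.png",np.hstack([cv2.resize(im[180:380,80:320],(400,333)),cv2.resize(w,(400,333))])[:,:,::-1])
# IK check of passes
for Rk,z,a,b in((R1,.10,-.035,.05),(R2,.105,-.04,.05)):
    for x in(a,b):
        q=m.inverse_kinematics(*tool(BAR+x*BX+[0,0,z],Rk));print(None if q is None else np.round(q,2))
E
```

```text
pre t10.8 q [-0.66  0.7   1.52  0.2   1.05 -0.71] p [ 0.5797 -0.3143  0.1116] F [-0.6 -0.1  0.8] w0.0853
at t12.2 q [-0.64  0.82  1.59  0.23  0.86 -0.74] p [ 0.5811 -0.2939  0.0142] F [-0.5 -1.1 -0.1] w0.0855
grip t12.6 q [-0.64  0.82  1.59  0.23  0.86 -0.74] p [ 0.5812 -0.294   0.0143] F [ 1.7 -2.2  6.8] w0.0552
lift t13.9 q [-0.64  0.64  1.51  0.2   1.11 -0.68] p [ 0.5806 -0.2934  0.1528] F [ 0.2 -0.6 -4.1] w0.0555
[-0.23  0.5   2.12  0.33  0.36  0.7 ]
[-0.14  0.57  1.94  0.22  0.46  0.9 ]
[-0.01  1.01  1.47 -0.38  1.99  1.33]
[ 0.03  1.1   1.19 -0.37  2.17  1.28]
```

View pics/g1.png

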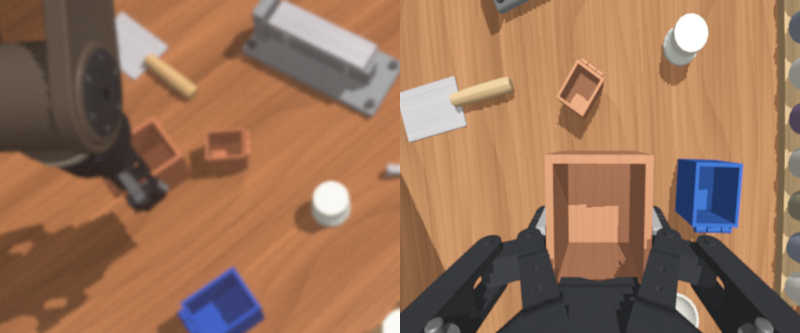

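The casket is held square and level at 55 mm, weighing about 4 N, and its neighbours are untouched. Pass 1 next.

```bash
cat > burn.py <<'E'
from h import *
from workcell import manip as m
def burn(Rk,half,x0,x1,zrest=.07):
    P=lambda x,h:tool(BAR+x*BX+[0,0,zrest+half+h],Rk)
    m.move_ptp(*P(x0,.06)); m.line_to(P(x0,.012)[0],v=.1); m.wait(.2); a=st(m,"above")
    F0=a["contact_force"][2]
    hit=m.line_to(P(x0,-.008)[0],v=.012,threshold=3); s=st(m,f"hit {hit}")
    if not hit: return
    z=s["ee_pos"][2]; print("contact h (mm)",(z-P(x0,0)[0][2])*1e3)
    dF=0
    zt=z-.0037
    for k in range(4):
        m.line_to([*P(x0,0)[0][:2],zt],v=.012); m.wait(.15); s=st(m,"press"); dF=s["contact_force"][2]-F0
        print("dF",round(dF,1))
        if 12<dF<16.5: break
        zt-=np.clip((14-dF)/2500,-.002,.002)
    if not 10<dF<18: return
    for x in np.linspace(x0,x1,4)[1:]:
        m.line_to([*P(x,0)[0][:2],zt],v=.04); s=st(m,"draw"); print("dF",round(s["contact_force"][2]-F0,1))
    m.line_to(P(x1,.09)[0],v=.1); st(m,"up")
E
python3 - <<'E'
from burn import *
m.line_to(m.get_state()["ee_pos"]+[0,0,.04],v=.15)
burn(R1,.030,-.035,.050)
w=m.capture("wrist")["image"];im=m.capture("scene")["image"]
cv2.imwrite("pics/g2.png",np.hstack([cv2.resize(im[100:340,130:418],(400,333)),cv2.resize(w,(400,333))])[:,:,::-1])
E
```

```text
above t16.6 q [-0.23  0.48  2.11  0.3   0.39  0.73] p [ 0.5008 -0.0202  0.0963] F [ 0.2  0.8 -4.2] w0.0550
hit True t17.6 q [-0.23  0.5   2.12  0.33  0.36  0.7 ] p [ 0.5005 -0.0202  0.0832] F [ 1.3 -0.4  0.9] w0.0553
contact h (mm) -0.5258579891972148
press t18.2 q [-0.23  0.51  2.13  0.33  0.35  0.7 ] p [ 0.5005 -0.0202  0.0798] F [-3.5 -0.7  9.1] w0.0550
dF 13.3
draw t19.1 q [-0.2   0.53  2.06  0.29  0.38  0.77] p [ 0.527  -0.0106  0.0798] F [-3.4 -1.1  9.3] w0.0554
dF 13.6
draw t19.9 q [-0.17  0.55  2.    0.25  0.42  0.84] p [ 0.5537 -0.0012  0.0798] F [-3.2 -0.   9.9] w0.0552
dF 14.1
draw t20.8 q [-0.14  0.58  1.94  0.22  0.45  0.89] p [0.5804 0.0082 0.0798] F [-4.5  0.4  9.8] w0.0555
dF 14.0
up t21.9 q [-0.14  0.44  1.86  0.16  0.67  0.97] p [0.5803 0.0082 0.173 ] F [ 0.  -1.1 -4.1] w0.0552
```

View pics/g2.png

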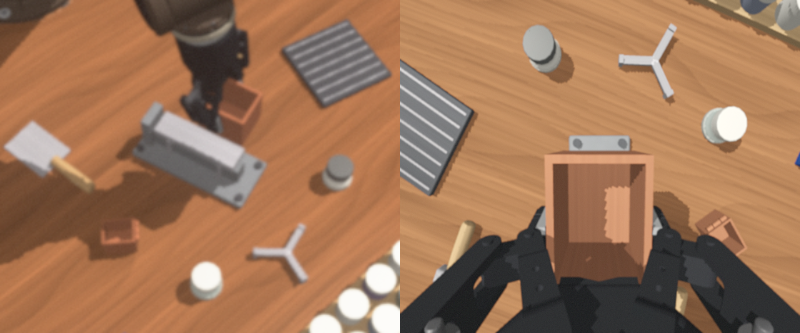

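The casket has not turned in the grip: the rim is at the same wrist pixels, (545–653, 155). Pass 2 next.

```bash
python3 - <<'E'
from burn import *
burn(R2,.035,-.040,.050)
w=m.capture("wrist")["image"];im=m.capture("scene")["image"]
cv2.imwrite("pics/g3.png",np.hstack([cv2.resize(im[100:340,130:418],(400,333)),cv2.resize(w,(400,333))])[:,:,::-1])
E
```

```text
above t24.1 q [-0.01  0.99  1.47 -0.38  2.    1.33] p [ 0.4826 -0.0266  0.1196] F [-0.5 -0.9 -4.9] w0.0548
hit True t25.1 q [-0.01  1.01  1.47 -0.38  1.99  1.33] p [ 0.4824 -0.0266  0.1066] F [ 0.9 -0.1  0.6] w0.0553
contact h (mm) -0.5467256203215282
press t25.7 q [-0.01  1.01  1.46 -0.38  1.99  1.34] p [ 0.4825 -0.0266  0.1037] F [1.9 0.1 8.6] w0.0551
dF 13.5
draw t26.6 q [ 0.    1.04  1.38 -0.37  2.04  1.32] p [ 0.5104 -0.0166  0.1038] F [-2.3 -0.4  8.8] w0.0552
dF 13.7
draw t27.5 q [ 0.01  1.07  1.29 -0.37  2.11  1.3 ] p [ 0.5387 -0.0066  0.1038] F [-2.8 -0.9  8.8] w0.0554
dF 13.7
draw t28.4 q [ 0.03  1.11  1.19 -0.37  2.17  1.29] p [0.567  0.0034 0.1038] F [-2.8 -1.7  8.7] w0.0555
dF 13.6
up t29.4 q [ 0.03  0.99  1.18 -0.41  2.28  1.23] p [0.5671 0.0034 0.1965] F [-0.2  0.  -4.4] w0.0554
```

View pics/g3.png

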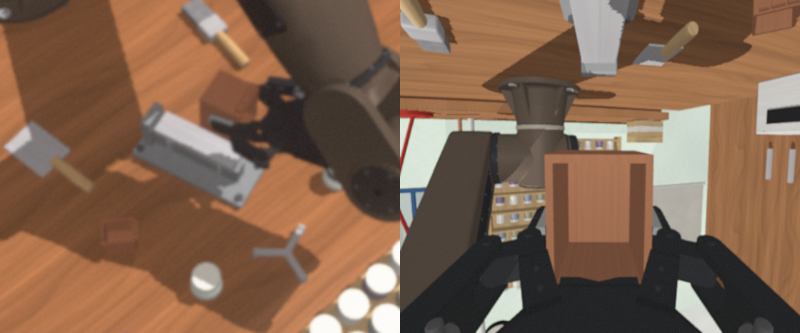

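Grip still unchanged after pass 2. Now setting the casket on the plate.

```bash
python3 - <<'E'
from burn import *
Rk=Rz(-.208-np.pi/2);c=np.array([.5472,.2937,.010+.030])
P=lambda h:tool(c+[0,0,h],Rk)
m.line_to(m.get_state()["ee_pos"]+[0,0,.04],v=.15)
m.move_ptp(*P(.12));m.line_to(P(.010)[0],v=.12);m.wait(.2);st(m,"above")
h=m.line_to(P(-.006)[0],v=.01,threshold=2);s=st(m,f"hit {h}");print("h mm",(s["ee_pos"][2]-P(0)[0][2])*1e3)
if h:
    m.grip(.085);st(m,"open")
    m.line_to(m.get_state()["ee_pos"]+Rk@U*.12,v=.1)
    m.move_ptp([.45,-.1,.33],R.from_matrix(np.column_stack([[-1,0,0],[0,1,0],[0,0,-1]])).as_rotvec());st(m,"away")
    im=m.capture("top")["image"];i2=m.capture("scene")["image"]
    cv2.imwrite("pics/f.png",np.vstack([np.hstack([cv2.resize(im,(400,300)),cv2.resize(i2,(400,300))]),np.hstack([cv2.resize(im[190:280,90:210],(400,300)),cv2.resize(i2[90:195,305:445],(400,300))])])[:,:,::-1])
E
```

```text
above t32.7 q [ 0.44  0.7   1.84 -0.29  0.45  2.47] p [0.5454 0.2943 0.0344] F [-0.3  0.1 -5.1] w0.0552
hit True t33.7 q [ 0.44  0.71  1.84 -0.3   0.44  2.48] p [0.5451 0.2941 0.0243] F [-0.5  0.6  5.7] w0.0553
h mm 0.6330961227103484
open t34.1 q [ 0.44  0.72  1.84 -0.3   0.44  2.48] p [0.5444 0.2938 0.0233] F [ 0.7 -0.5  0. ] w0.0856
away t39.0 q [-0.36  0.15  1.79  0.    1.19 -1.93] p [ 0.45   -0.0999  0.3299] F [-1.2 -0.1  0.1] w0.0848
```

View pics/f.png

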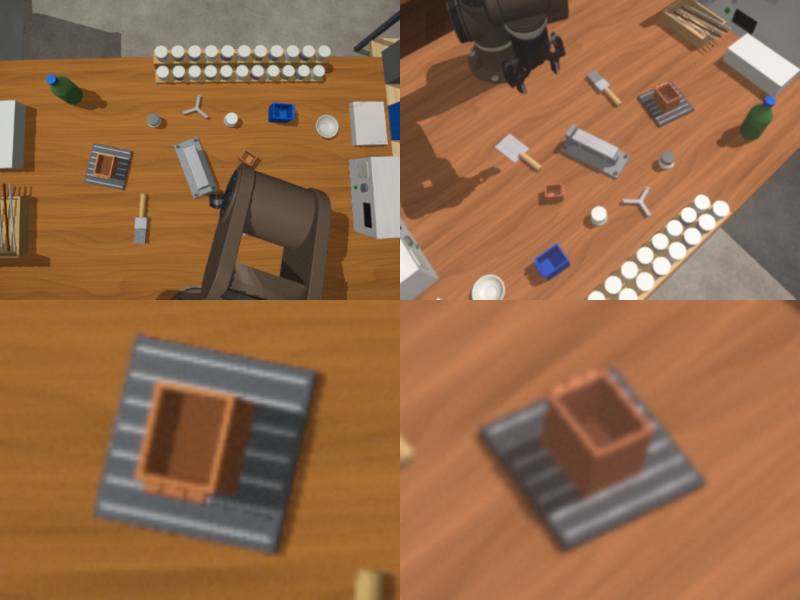

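```bash
python3 -c "
from workcell import manip as m
m.close_job()"
```

```text
the job is handed in; nothing more can be done
```

The job is done and handed in at about 39 s of the 72 s allowed. The interface gives no verdict, so what follows are my own checks.

- **Casket chosen:** I took the larger of the two copper boxes, not the smaller copper one or the blue one. I gripped it by its end faces and held it with an unchanged grip until it was set down.
- **Base pass:** I drew the base 85 mm along the bar, from the end block to the open end. The press force was 13.3–14.1 N, which by your figures means the bar sank about 4.4 mm. That is above the 2.5 mm needed and well short of the stop.
- **Plain side pass:** After a quarter turn I drew the plain side 90 mm in the same direction at 13.5–13.7 N. After the base pass and again after this one, the wrist camera showed the casket had not shifted in the grip.
- **Placing:** It touched the plate within 0.6 mm of the expected height. The contact force rose about 11 N before the arm stopped, although I had set it to stop at 2 N.
- **Final view:** The pictures show the casket upright, mouth up and about central on the plate. I checked the other items by eye only. They look unmoved, except the spatula in the top view, where the arm hid it; the scene view shows it in place.
- **Disagreement:** The cameras put the bar top at 63–65 mm and the casket rim at 57–58 mm, against 70 mm and 60 mm in your description. The bar and plate contacts matched your heights to within 1 mm, so I relied on those.

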